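# Lower and lock the ratchet hold-down on the welding bench

## Robot

A 7-joint arm with a two-finger parallel gripper is mounted at the origin on the work surface. World frame = base frame: x ahead of the robot, y to its left, z up, the work surface at z = 0. Lengths are in mm, angles in rad, forces in N, time in s.
With the tool pointing down it reaches from about 400 to 875 mm from the base axis. Payload 4.4 kg.
Tool frame: the origin (TCP) lies at the very end of the fingers, on their centre line; the grasp point (between the pads) lies 19 mm behind it; y points along the fingers, x is the direction in which the jaws open and shut, and the axes are right-handed (so a half turn about y gives the same grasp; the last joint's range is limited). The gripper opens to 85 mm and grips with 20 to 120 N. Pads are 22 mm wide; open, the fingers measure 114 mm over their backs; the gripper's body (76 mm by 85 mm) begins 54 mm behind the grasp point. The pads swing forward as they close: fully open they stand 13 mm farther back than shut.
Start: joints at [1.263, 0.628, 0.038, 1.517, -0.027, 0.996, -0.02], TCP at [155.67, -631.098, 231.313] pointing down, gripper open.
Joint ranges: [-3.06, 3.06], [-0.37, 2.12], [-1.25, 1.32], [0.18, 2.47], [-1.1, 4.24], [0.23, 1.98], [-2.94, 2.94]. Speed limits (rad/s): [2.57, 2.57, 3.14, 3.14, 3.14, 3.14, 3.14].

## Interface

Orientations are given as [roll, pitch, yaw] about the fixed x, y, z axes, in that order (R = Rz(yaw) Ry(pitch) Rx(roll)).
In Python, from cell import readout, eyes, finish_job gives the robot as it stands. The module is installed in compiled form; this text tells all that it offers.
- The arm moves only by the tool apply_moves, never from a script. Its argument "commands" is a list that holds one entry, the list of rows, each a list of 6 numbers: the shift along the tool's x, y, z in units of 0.04 m (1.0 is 0.04 m), then the turn, a rotation vector about the tool's x, y, z in units of 5 degrees (1.0 is 5 degrees). A call has 1 to 8 rows; each row shifts and turns the pose as measured when the row begins, along the tool's axes as they then stand; what a row does not reach is not made up. A row lasts 1/12 s, in which the tool goes at most 41.7 mm and 7.16 degrees, less where a joint would pass 70% of its speed; a pose out of reach is approached as far as the arm can. A call with a number of a shift or a turn outside -1 to 1 is refused whole. A call with a gripper value outside its range is refused whole. "claw" is the finger opening in mm, from 0 to 85.4, set as the call begins (left out, the last holds). The fingers move at their own pace and stop on an object; the grip force is fixed at half the most. Time passes only in rows, so rows that do not move let the fingers close. It gives the time, the measured TCP pose, the force and the opening at its end, in the units of the state.
- readout.read_state(): the state, without advancing time (a new reading comes with each control period).
- eyes.get_image(name): name is "scene" or "top"; returns a dict with "image" (384x512x3 uint8, red, green, blue), "mtx" (3x3 intrinsics, pixels), "rvec" (rotation vector, rad) and "tvec" (3), from world to camera coordinates, as OpenCV has them. Camera axes: x right, y down, z forward; pixel columns grow to the right and rows downward; lengths in mm; the calibration is good to about 2 mm. A picture is of the moment at which its call begins. There is no depth.
- finish_job(): hands the job in, once; it reports no verdict.
The state is a dict: "clock": time; "qpos": joint angles; "qd": joint speeds; "tau": joint torques, N m; "eef_pos": TCP position; "tool_rot": TCP orientation; "force": force on the tool from outside, world axes, zero at the start; "torque": the same for the moment, N m; "width": finger opening in mm.
Only numpy, scipy, OpenCV 4.12 (cv2) and the standard library are available. Lean on these libraries where they do the work, as an engineer would, in place of code of your own. Each camera call takes 0.05 s, during which the arm holds its last target. There are 200 camera calls.

## Task

Press the tail of the ratchet pawl well down to free it, then push the raised hold-down arm all the way down past its teeth until its foot sits on the flat steel bar. Then press the pawl's head fully back down so that its nose locks in the teeth, and finish clear of everything. Only press and push: lift or carry nothing, and leave the steel bar and the things lying around where they are.

Things in the scene. Friction and masses are not known exactly. Their poses are not given: they have to be found in the camera images.
- stand: Fixed hold-down stand: steel base plate 120 x 260 x 12 mm (y -110..150), two green cheek plates, 38 mm over both. Origin on the bench, straight below the arm hinge; +y points along the arm's reach, z up. Arm hinge: along x through (0,0,85) mm. Pawl pivot: along x through (0,-70,163) mm. Cheeks rise to z 100 mm (y -90..30), 180 mm at the pawl pivot (y -87..-53).
- holdarm (a joint): Arm angle above level, rad. Starts at 0.78 to 0.87; 0 = level, right down, foot on the bar, which stops it. Stiff hinge (friction 1.1 N m): it stays where left and takes about 5 N at the paddle. With the pawl engaged it stops on a tooth near 0.75: do not force it. At 0 to 0.04 the pawl nose fits behind the last tooth.
- pawl (a joint): Rocker pawl angle, rad: 0 = nose home between the teeth (locked), 0.25 = tail right down, nose up (free). The nose clears the teeth from about 0.11; free means above 0.15. Stiff pivot, no spring: it stays where left; about 4 N on the tail or head moves it.
- paddle (a point): Centre of the top face of the black rubber paddle at the arm's free end: 90 mm long (along the arm), 36 wide, 18 thick; 210 mm from the hinge along the arm, 10 mm above its centre line. y points along the arm away from the hinge, z out of the top face. 95 mm above the bench when the arm is down.
- tail (a point): Centre of the top face of the pawl's tail pad, dark steel, 30 x 34 mm, on the side away from the arm, 68 mm from the pawl pivot and about 181 mm above the bench at the start. Pressed right down it goes about 17 mm lower. Axes as the stand's, tilting with the pawl.
- head (a point): Centre of the top face of the pawl's head pad, dark steel, 30 x 30 mm, over the nose and the toothed wheel, 68 mm from the pawl pivot on the side of the arm. 181 mm above the bench when the pawl is home, about 17 mm higher when it is free.
- foot (a point): Centre of the underside of the arm's round foot, 28 mm across, 110 mm along the arm from the hinge, 62.5 mm below the arm's centre line.
- workbar: Loose flat steel bar 170 x 40 x 10 mm lying across the base plate under the foot; origin at the centre of its underside, x along its length. It stays where it lies.
- jar: Bystander: clear jar with steel lid, 56 mm across, 75 mm tall, beside the stand; leave alone. Origin under its centre.
- offcut: Bystander: angle-iron offcut 50 x 70 x 50 mm beside the stand; leave alone.
- cup: Bystander: aluminium cup, 68 mm across, 80 mm tall, near the paddle end; leave alone. Origin under its centre.
- brush: Bystander: hand brush 200 mm long lying at the robot's right; leave alone.
- hammer: Bystander: hammer lying on the bench at the robot's right; leave alone.
- spanner: Bystander: spanner lying at the robot's left; leave alone.
- driver: Bystander: wood-handled screwdriver lying at the robot's left; leave alone.

How it is judged (in metres and radians):
On the way, in this order (a step that is already met when the one before it is completed fails the run):
1. the pawl is pressed free (above 0.15 rad) while the arm is still up (above 0.70 rad) (value of joint pawl above 0.15 rad and value of joint holdarm above 0.7 rad), for 0.2 s.
2. the arm is pushed right down (below 0.025 rad) with the pawl still free (value of joint holdarm below 0.025 rad and value of joint pawl above 0.11 rad), for 0.2 s.
At the end, for the whole second after the job is handed in: The arm is down with its foot on the steel bar (arm joint within -0.02 and 0.03 rad), the pawl is home in the teeth (pawl joint below 0.04 rad), and the bar lies within 12 mm of where it was, at rest (value of joint holdarm between -0.02 and 0.03 rad and value of joint pawl below 0.04 rad and horizontal distance between foot and workbar below 0.05 m and distance of workbar from where it was at the start of the episode below 0.012 m and linear speed of workbar below 0.02 m/s); the robot touches nothing.
It fails at once if the steel bar is shifted more than 20 mm or lifted (distance of workbar from where it was at the start of the episode above 0.02 m).
It fails at once if one of the things lying around (jar, angle offcut, cup, brush, hammer, spanner, screwdriver) is moved more than 25 mm or lifted (distance of any of jar, offcut, cup, brush, hammer, spanner, driver from where it was at the start of the episode above 0.025 m).
It also fails if it takes over 56 s, if anything falls off the work surface, if the arm or the gripper's body presses on something with over 40 N, if the wrist force passes 120 N, or if a joint passes its speed limit or range.

## Working session

There is one attempt and no reset: what is moved stays moved. The work goes in short steps, Python scripts to look and compute and a tool call to move; the robot and the scene stay as the last step left them, time stands still between calls to the robot, and variables do not carry over. Pictures are saved under pics/ and viewed, about 8 in all and at most 12, crops included, and the job is handed in when it is done.

Besides the shell and the picture viewer there is one more tool, called after "Request:" in YAML: its name, and indented under it one key for each argument. apply_moves: Moves the arm, as the interface text tells. Shifts and turns lie within -1 to 1; 1 stands for 0.04 m of shift or 5 degrees of turn. Its arguments: {"type":"object","properties":{"commands":{"type":"array"},"claw":{"type":"number"}},"required":["commands"]}

```bash
mkdir -p pics; ls; python3 - <<'E'
from cell import readout, eyes
import cv2
s=readout.read_state();print(s)
for n in("scene","top"):
    d=eyes.get_image(n);cv2.imwrite(f"pics/{n}0.png",cv2.resize(d["image"][:,:,::-1],(800,600),interpolation=cv2.INTER_CUBIC));print(n,d["mtx"].tolist(),d["rvec"],d["tvec"])
E
```

```text
pics
{'clock': 0.0, 'qpos': array([ 1.26321793,  0.62932131,  0.03846012,  1.51836818, -0.02700224,
        0.99629499, -0.02001158]), 'qd': array([-7.87035398e-04,  8.50561577e-05, -1.32746287e-06, -6.79698021e-04,
        1.91190938e-03,  8.57903710e-04, -8.15376988e-04]), 'tau': array([ 3.82379612e-04, -5.63405728e+01,  1.22678854e+00, -1.93452466e+01,
        1.11721340e-02,  1.05517352e-02,  5.96145000e-06]), 'eef_pos': array([ 155.49904585, -630.48595134,  230.405444  ]), 'tool_rot': array([-1.5708286 ,  0.00187305, -1.32904546]), 'force': array([ 0.15779647, -0.53948478, -0.77149038]), 'torque': array([-0.05786695,  0.00795823, -0.01330899]), 'width': 85.45382586474702}
scene [[491.97747199378523, 0.0, 257.7330856657907], [0.0, 491.97747199378523, 197.204341808178], [0.0, 0.0, 1.0]] [ 2.07412958  1.02897646 -0.4478295 ] [-328.70095322 -210.10011657 1724.23792458]
top [[354.4468681590697, 0.0, 251.0217958669881], [0.0, 354.4468681590697, 194.75221242693874], [0.0, 0.0, 1.0]] [ 2.15542346 -2.15314723  0.14248384] [ -27.18204158  585.39207267 1029.07116352]
```

View pics/scene0.png

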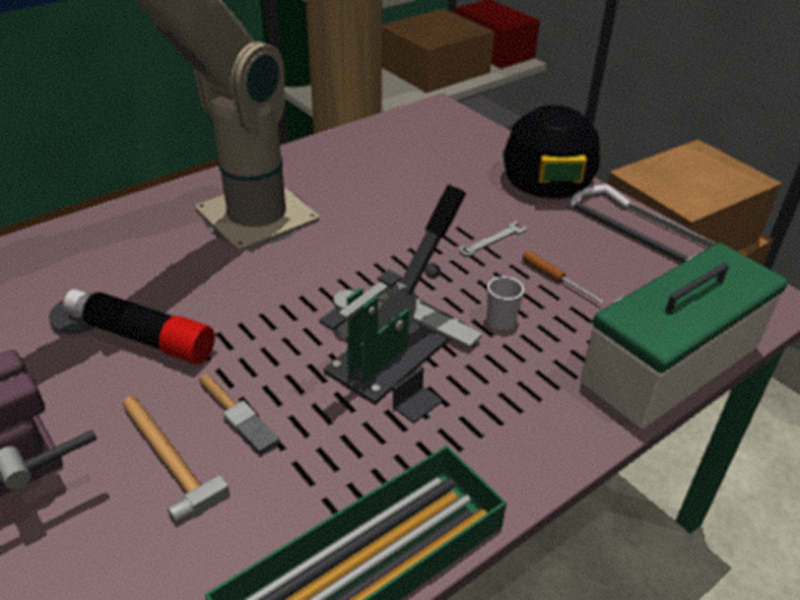

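View pics/top0.png

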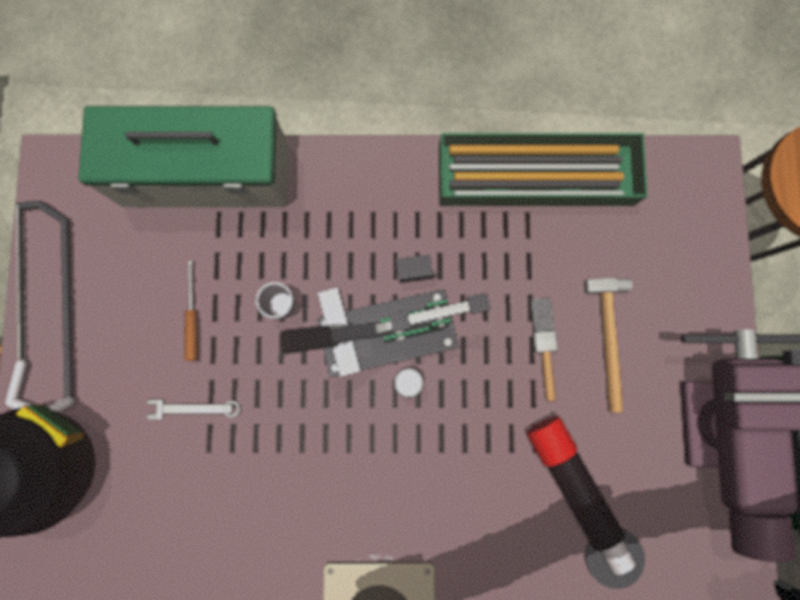

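The top view shows the stand at about (390,330), with the arm reaching left (+y world) and the tail at about (480,303). The jar lid is at (408,382), the cup at (275,300) and the offcut at (415,268). I need closer crops.

```bash
cat > h.py <<'E'
import numpy as np, cv2
from cell import readout, eyes
def crop(n,x0,y0,x1,y1,out):
    d=eyes.get_image(n);c=d["image"][y0:y1,x0:x1,::-1];f=min(800/(x1-x0),600/(y1-y0))
    cv2.imwrite("pics/"+out,cv2.resize(c,None,fx=f,fy=f,interpolation=cv2.INTER_CUBIC));print(n,f);return d
def proj(d,P): return cv2.projectPoints(np.float64(P).reshape(-1,3),d["rvec"],d["tvec"],d["mtx"],None)[0].reshape(-1,2)
E
python3 - <<'E'
from h import *
d=crop("top",176,156,326,256,"t1.png");print(proj(d,[[0,0,0],[155,-631,231],[600,0,0]]))
d=crop("scene",190,110,320,270,"s1.png");print(proj(d,[[155,-631,231]]))
E
```

```text
top 5.333333333333333
[[241.65938261 396.38101533]
 [511.89910134 368.4303433 ]
 [242.50810257 191.71886675]]
scene 3.75
[[-45.13137198 170.75822131]]
```

View pics/t1.png

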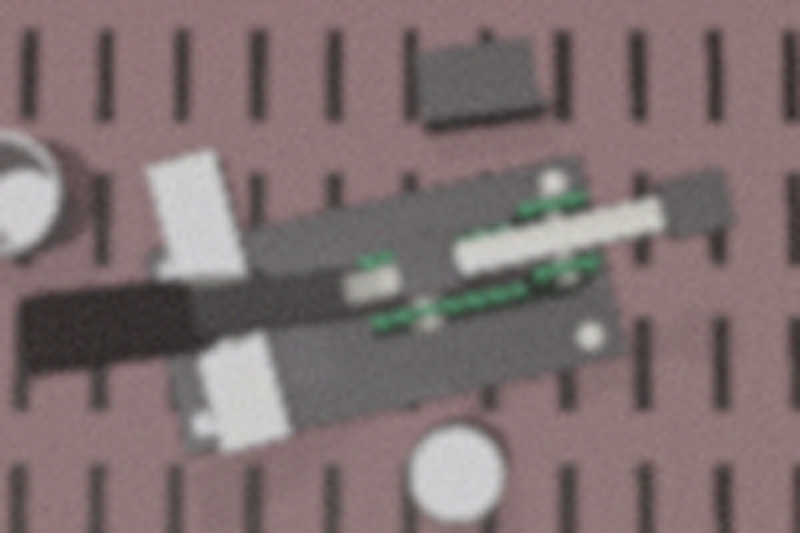

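View pics/s1.png

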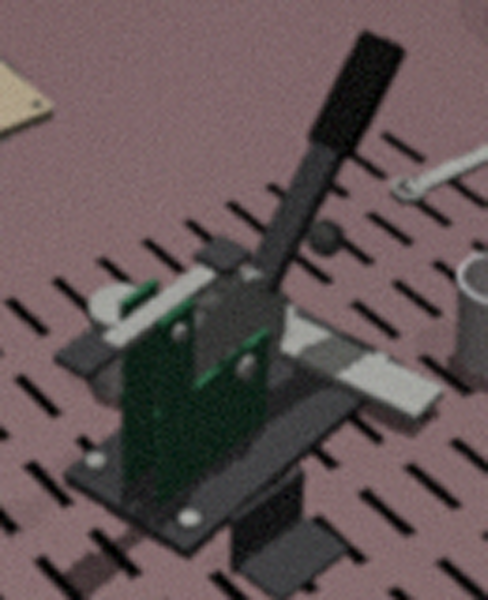

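```bash
cat >> h.py <<'E'
from scipy.optimize import least_squares
def S2W(p,P):
    c,s=np.cos(p[2]),np.sin(p[2]);P=np.float64(P).reshape(-1,3)
    return np.c_[p[0]+c*P[:,0]-s*P[:,1],p[1]+s*P[:,0]+c*P[:,1],P[:,2]]
def armpt(a,x,l,h): return [x,l*np.cos(a)-h*np.sin(a),85+l*np.sin(a)+h*np.cos(a)]
def T(u,v): return [176+(u+.5)/5.3333-.5,156+(v+.5)/5.3333-.5]
def S(u,v): return [190+(u+.5)/3.75-.5,110+(v+.5)/3.75-.5]
E
python3 - <<'E'
from h import *
t=eyes.get_image("top");s=eyes.get_image("scene")
A=[([60,-110,12],T(578,160)),([-60,-110,12],T(622,352)),([-60,150,12],T(190,455)),([60,150,12],T(155,255)),([0,-138,181],T(696,203))]
B=[([-60,-110,12],S(68,475)),([60,-110,12],S(190,553)),([0,-138,181],S(86,352)),([0,-2,181],S(222,250))]
pa=[((-18,255,10),T(22,375)),((18,255,10),T(20,300))]
pb=[((-18,255,10),S(368,32)),((18,255,10),S(404,48))]
def r(p,full=False):
    e=[]
    for d,Q,R in((t,A,pa),(s,B,pb)):
        W=S2W(p,[q[0] for q in Q]+[armpt(p[3],*q[0]) for q in R])
        e.append(proj(d,W)-np.array([q[1] for q in Q]+[q[1] for q in R]))
    return e if full else np.vstack(e).ravel()
f=least_squares(r,[550,0,.2,.8],x_scale=[100,100,.1,.1],loss="soft_l1")
p=f.x;print(p);[print(e.round(1).tolist()) for e in r(p,True)]
for n,P in dict(tail=[0,-138,181],head=[0,-2,181],headfree=[0,-2,198],pad=armpt(p[3],0,210,10),pad0=[0,210,95],tip=armpt(p[3],0,255,10)).items(): print(n,S2W(p,P).round())
# bystanders
def back(d,uv,z):
    R=cv2.Rodrigues(d["rvec"])[0];C=-R.T@d["tvec"].ravel();q=R.T@np.linalg.solve(d["mtx"],[*uv,1]);return C+q*(z-C[2])/q[2]
print("jar",back(t,T(457,473),75),"cup",back(t,[275*.64,300*.64],80),"offc",back(t,T(480,80),30))
E
```

```text
[ 5.39378580e+02 -3.51457682e+01  2.31098849e-01  7.47190203e-01]
[[-0.1, -1.7], [1.1, 0.0], [-1.0, 0.3], [-2.8, -0.5], [-0.2, -0.5], [1.7, 0.6], [-1.0, -0.3]]
[[-1.8, -0.7], [-0.9, -0.6], [0.3, -0.2], [0.0, 0.7], [-0.7, 0.0], [0.6, 0.4]]
tail [[ 571. -169.  181.]]
head [[540. -37. 181.]]
headfree [[540. -37. 198.]]
pad [[506. 108. 235.]]
pad0 [[491. 169.  95.]]
tip [[498. 140. 266.]]
jar [438.00838502 -55.95175314  75.        ] cup [587.7312214  190.70395265  80.        ] offc [661.21104508 -71.13728057  30.        ]
```

```bash
python3 - <<'E'
from h import *
t=eyes.get_image("top");s=eyes.get_image("scene")
def P(d): return d["mtx"]@np.c_[cv2.Rodrigues(d["rvec"])[0],d["tvec"].ravel()]
for a,b in (((553,440),(190,340)),((575,485),(122,318)),((622,560),(78,300)),((745,345),(10,465)),((770,400),(15,380))):
    X=cv2.triangulatePoints(P(t),P(s),np.array(a)*.64,np.array(b)*.64);X=X[:3]/X[3];print(X.ravel().round(),proj(t,X.T)/.64,a)
E
```

```text
[ 334. -320.   42.] [[549.87325877 437.99849983]] (553, 440)
[ 242. -384.   56.] [[589.14195894 491.05214531]] (575, 485)
[ 122. -437.   48.] [[620.03528393 558.92173338]] (622, 560)
[ 503. -650.  118.] [[744.83575553 344.91334929]] (745, 345)
[ 424. -609.  200.] [[755.77718621 391.30088544]] (770, 400)
```

Request:
apply_moves:
  commands:
    - [[-0.65,-0.2,0.35,0,0,0],[-0.65,-0.2,0.35,0,0,0],[-0.65,-0.2,0.35,0,0,0],[-0.65,-0.2,0.35,0,0,0],[-0.65,-0.2,0.35,0,0,0],[-0.65,-0.2,0.35,0,0,0],[-0.65,-0.2,0.35,0,0,0],[-0.65,-0.2,0.35,0,0,0]]
  claw: 0

```text
clock: 1.07
eef_pos: [213.0, -398.0, 293.5]
tool_rot: [-1.574, -0.0, -1.339]
force: [-0.1, 1.1, 0.4]
width: 0.2
```

Request:
apply_moves:
  commands:
    - [[0,0,0,0,-1,0],[0,0,0,0,-1,0],[0,0,0,0,-1,0],[0,0,0,0,-1,0],[0,0,0,0,-1,0],[0,0,0,0,-1,0],[0,0,0,0,-1,0],[0,0,0,0,-1,0]]

```text
clock: 1.73
eef_pos: [216.9, -390.2, 298.1]
tool_rot: [-1.574, -0.004, -0.597]
force: [0.2, 0.1, -0.1]
width: -0.0
```

Request:
apply_moves:
  commands:
    - [[0,0,0,0,-1,0],[0,0,0,0,-1,0],[0,0,0,0,-1,0],[0,0,0,0,-1,0],[0,0,0,0,-1,0],[0,0,0,0,-1,0],[0,0,0,0,-1,0],[0,0,0,0,-1,0]]

```text
clock: 2.4
eef_pos: [216.6, -390.4, 299.6]
tool_rot: [-1.579, -0.001, 0.137]
force: [-0.5, 0.5, -0.6]
width: 0.3
```

Request:
apply_moves:
  commands:
    - [[0,0,0,0,-1,0],[0.82,0,0.28,0,0,0],[0.82,0,0.28,0,0,0],[0.82,0,0.28,0,0,0],[0.82,0,0.28,0,0,0],[0.82,0,0.28,0,0,0],[0.82,0,0.28,0,0,0],[0.82,0,0.28,0,0,0]]

```text
clock: 3.07
eef_pos: [422.3, -265.9, 299.7]
tool_rot: [-1.585, 0.003, 0.21]
force: [0.6, -0.6, 1.0]
width: 0.1
```

Request:
apply_moves:
  commands:
    - [[0.82,0,0.28,0,0,0],[0.82,0,0.28,0,0,0],[0.82,0,0.28,0,0,0],[0.82,0,0.28,0,0,0],[0.6,0,0.2,0,0,0],[0,0,0,0,0,0]]

```text
clock: 3.57
eef_pos: [575.4, -170.4, 299.1]
tool_rot: [-1.584, -0.004, 0.217]
force: [0.3, 0.1, -0.2]
width: -0.1
```

Request:
apply_moves:
  commands:
    - [[-0.1,0.5,0.06,0,0,0],[0,0.5,0,0,0,0],[0,0.5,0,0,0,0],[0,0.5,0,0,0,0],[0,0.3,0,0,0,0],[0,0,0,0,0,0]]

```text
clock: 4.07
eef_pos: [573.1, -169.4, 204.8]
tool_rot: [-1.586, -0.007, 0.221]
force: [-0.0, -1.0, -0.1]
width: -0.0
```

```bash
python3 - <<'E'
from h import *
print(readout.read_state()["eef_pos"])
a=eyes.get_image("top")["image"][156:256,226:326];b=eyes.get_image("scene")["image"][130:230,190:290]
cv2.imwrite("pics/p1.png",cv2.resize(np.hstack([a,b])[:,:,::-1],(800,400),interpolation=cv2.INTER_CUBIC))
E
```

```text
[ 573.07650565 -169.37491087  204.79383739]
```

View pics/p1.png

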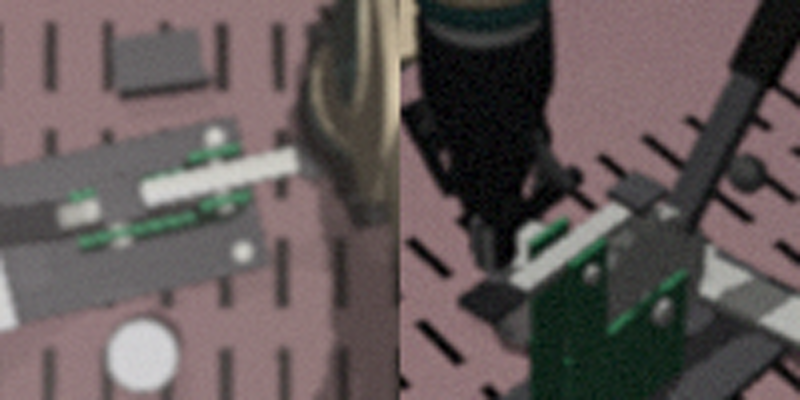

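The picture shows the shut fingertips at scene-crop (495,270), right above the tail pad at (495,297). I'll press down in steps.

Request:
apply_moves:
  commands:
    - [[-0.05,0.25,0,0,0,0],[0,0.25,0,0,0,0],[0,0.15,0,0,0,0],[0,0.15,0,0,0,0],[0,0.15,0,0,0,0]]

```text
clock: 4.58
eef_pos: [576.0, -173.6, 171.6]
tool_rot: [-1.595, -0.019, 0.219]
force: [-0.8, -1.5, 3.9]
width: 0.1
```

Request:
apply_moves:
  commands:
    - [[-0.05,0.15,0.05,0,0,0],[-0.05,0.15,0.05,0,0,0],[0,0.1,0,0,0,0],[0,0.1,0,0,0,0]]

```text
clock: 4.92
eef_pos: [575.9, -173.6, 163.8]
tool_rot: [-1.606, -0.028, 0.216]
force: [-11.3, 0.9, 31.7]
width: -0.3
```

Request:
apply_moves:
  commands:
    - [[0,-0.3,0,0,0,0],[0,-0.8,0,0.3,-0.15,-0.3],[0,-0.9,0,0,0,0],[0,-0.9,0,0,0,0],[0,-0.6,0,0,0,0],[0,0,0,0,0,0]]

```text
clock: 5.42
eef_pos: [566.5, -167.8, 307.8]
tool_rot: [-1.574, -0.052, 0.234]
force: [1.8, 0.3, 0.5]
width: 0.0
```

```bash
python3 - <<'E'
from h import *
print(readout.read_state()["eef_pos"],readout.read_state()["tool_rot"])
a=eyes.get_image("top")["image"][156:256,226:326];b=eyes.get_image("scene")["image"][130:230,190:290]
cv2.imwrite("pics/p2.png",cv2.resize(np.hstack([a,b])[:,:,::-1],(800,400),interpolation=cv2.INTER_CUBIC))
E
```

```text
[ 566.47477736 -167.78816149  307.84253509] [-1.57394469 -0.05181569  0.23395083]
```

View pics/p2.png

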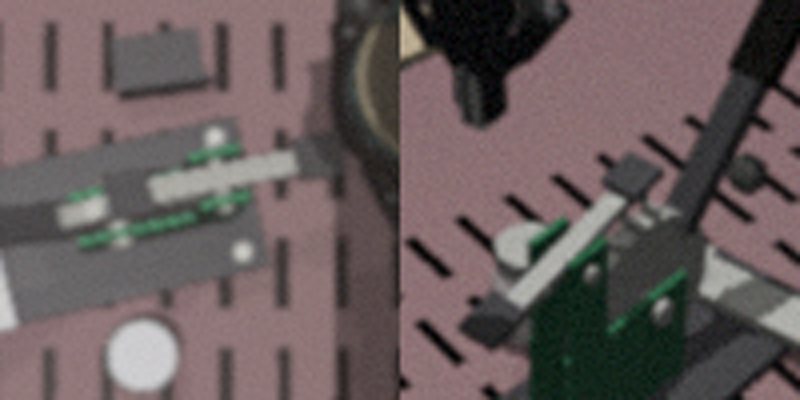

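The tail is down and the head has risen visibly (scene-crop y 190 to 175), so the pawl is free. Next is the paddle.

Request:
apply_moves:
  commands:
    - [[0.1,0,0.4,0,0,0.6],[0,0,0.85,0,0,0],[0,0,0.85,0,0,0],[0,0,0.85,0,0,0],[0,0,0.85,0,0,0],[0,0,0.85,0,0,0],[0,0,0.85,0,0,0],[0,0,0.85,0,0,0]]

```text
clock: 6.18
eef_pos: [501.1, 79.9, 285.8]
tool_rot: [-1.568, 0.037, 0.216]
force: [0.2, 0.2, 0.2]
width: 0.2
```

```bash
cat >> h.py <<'E'
PS=[539.4,-35.1,.231]
def ss():
    s=readout.read_state();w=s["eef_pos"]-np.array([PS[0],PS[1],0]);c,q=np.cos(.231),np.sin(.231)
    print("stand",(c*w[0]+q*w[1]).round(1),(-q*w[0]+c*w[1]).round(1),w[2].round(1),s["tool_rot"].round(3),s["force"].round(1),s["clock"])
E
python3 - <<'E'
from h import *
ss()
E
```

```text
stand -11.0 120.7 285.8 [-1.568  0.037  0.216] [0.2 0.2 0.2] 6.1833
```

Request:
apply_moves:
  commands:
    - [[0.27,0,0.15,0,-0.15,-0.4],[0,0,0,0,0,0],[0,0.2,0,0,0,0],[0,0,0,0,0,0]]

```text
clock: 6.52
eef_pos: [503.0, 97.8, 270.4]
tool_rot: [-1.562, 0.015, 0.245]
force: [-0.3, -1.1, -0.6]
width: -0.2
```

```bash
python3 - <<'E'
from h import *
ss()
a=eyes.get_image("top")["image"][156:256,150:250];b=eyes.get_image("scene")["image"][90:190,240:340]
cv2.imwrite("pics/p3.png",cv2.resize(np.hstack([a,b])[:,:,::-1],(800,400),interpolation=cv2.INTER_CUBIC))
E
```

```text
stand -5.0 137.7 270.4 [-1.562  0.015  0.245] [-0.3 -1.1 -0.6] 6.5167
```

View pics/p3.png

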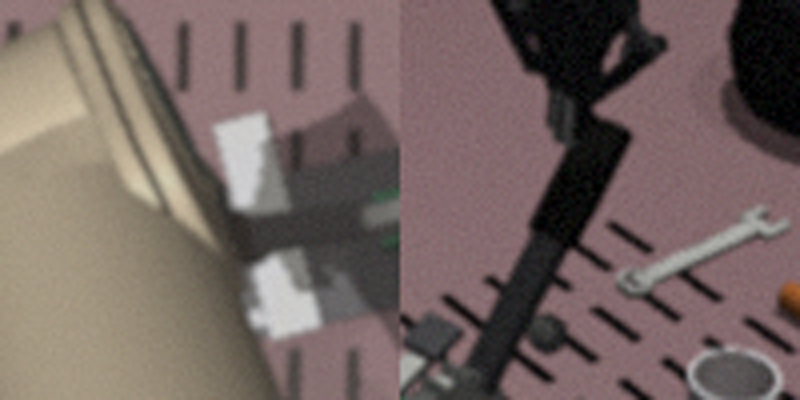

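The picture shows the fingertip at crop (562,135), just above the upper half of the paddle. I'll push along the arc.

Request:
apply_moves:
  commands:
    - [[0.12,0.3,0,0,0,0],[0,0.3,0,0,0,0],[0,0.2,0.19,0,0,0],[0,0.2,0.19,0,0,0],[0,0.2,0.17,0,0,0],[0,0.2,0.17,0,0,0]]

```text
clock: 7.12
eef_pos: [505.6, 122.0, 212.7]
tool_rot: [-1.565, 0.008, 0.229]
force: [-0.1, -3.3, 2.8]
width: -0.1
```

```bash
python3 -c "
from h import *
ss()"
```

```text
stand 3.1 160.6 212.7 [-1.565  0.008  0.229] [-0.1 -3.3  2.8] 7.1167
```

Request:
apply_moves:
  commands:
    - [[0,0.23,0.15,0,0,0],[0,0.23,0.15,0,0,0],[0,0.23,0.13,0,0,0],[0,0.23,0.13,0,0,0],[0,0.25,0.1,0,0,0],[0,0.25,0.1,0,0,0],[0,0.25,0.08,0,0,0],[0,0.25,0.08,0,0,0]]

```text
clock: 7.78
eef_pos: [496.2, 161.3, 128.1]
tool_rot: [-1.569, 0.007, 0.231]
force: [1.3, -3.0, 3.1]
width: 0.0
```

```bash
python3 -c "
from h import *
ss()"
```

```text
stand 2.9 201.1 128.1 [-1.569  0.007  0.231] [ 1.3 -3.   3.1] 7.7833
```

Request:
apply_moves:
  commands:
    - [[0,0.25,0.05,0,0,0],[0,0.25,0.05,0,0,0],[0,0.2,0.03,0,0,0],[0,0.1,0,0,0,0],[0,0.1,0,0,0,0]]

```text
clock: 8.2
eef_pos: [494.2, 168.0, 93.4]
tool_rot: [-1.572, 0.007, 0.231]
force: [-15.1, -8.7, 82.0]
width: 0.2
```

```bash
python3 -c "
from h import *
ss()"
```

```text
stand 2.5 208.1 93.4 [-1.572  0.007  0.231] [-15.1  -8.7  82. ] 8.2
```

It is hard on the stop (82 N). I'll ease off, hold briefly, then lift clear.

Request:
apply_moves:
  commands:
    - [[0,0,0,0,0,0],[0,0,0,0,0,0],[0,0,0,0,0,0]]

```text
clock: 8.45
eef_pos: [494.1, 170.3, 96.1]
tool_rot: [-1.571, 0.003, 0.233]
force: [0.0, -0.5, -0.9]
width: 0.1
```

Request:
apply_moves:
  commands:
    - [[0,-0.5,0,0,0,0],[0,-0.9,0,0,0,0],[0,-0.9,0,0,0,0],[0,-0.9,0,0,0,0],[0,-0.4,0,0,0,0],[0,0,0,0,0,0]]

```text
clock: 8.95
eef_pos: [490.6, 173.3, 239.6]
tool_rot: [-1.566, 0.016, 0.236]
force: [0.1, 0.4, 0.2]
width: 0.2
```

```bash
python3 - <<'E'
from h import *
ss()
d=crop("scene",190,120,350,240,"s2.png")
for a in (0,.05,.1): print(a,(proj(d,S2W(PS,[armpt(a,18,255,10),armpt(a,-18,255,10),armpt(a,18,165,10)]))-[190,120])*5)
E
```

```text
stand 0.2 214.0 239.6 [-1.566  0.016  0.236] [0.1 0.4 0.2] 8.95
scene 5.0
0 [[590.57958871 209.2761863 ]
 [541.44747601 186.27591593]
 [502.03787261 279.47460646]]
0.05 [[591.70095936 192.57490701]
 [542.26611256 169.62904703]
 [502.25395577 268.70617869]]
0.1 [[592.21842008 176.22593522]
 [542.47246254 153.32571121]
 [502.043702   258.24462301]]
```

View pics/s2.png

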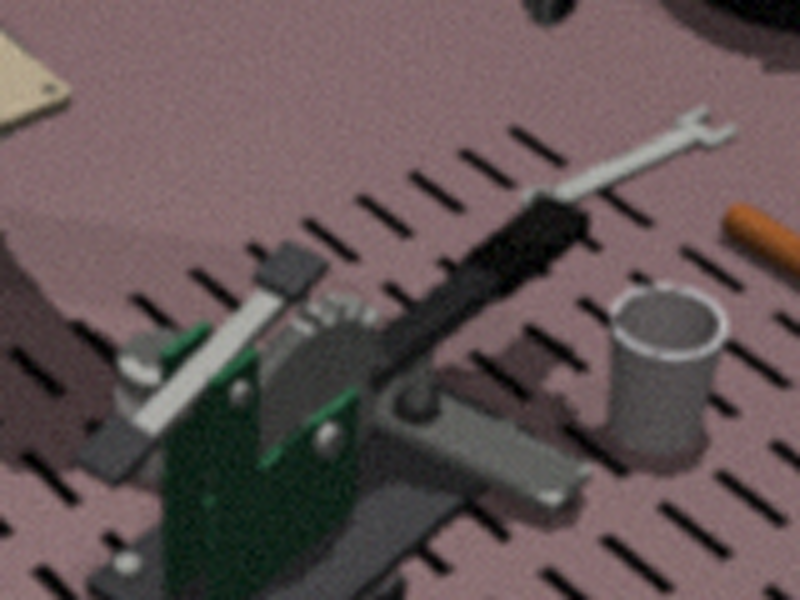

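The picture shows the paddle end at (590,212)/(540,190), which matches angle 0. The foot is on the bar and the pawl head at (292,270) is still raised. Now move to the head.

Request:
apply_moves:
  commands:
    - [[0,-0.3,-0.85,0,0,-0.15],[0,-0.1,-0.85,0,0,0],[0,0,-0.85,0,0,0],[0,0,-0.85,0,0,0],[0,0,-0.85,0,0,0],[0,0,-0.85,0,0,0],[0,0,-0.3,0,0,0],[0,0,0,0,0,0]]

```text
clock: 9.67
eef_pos: [537.4, -41.0, 238.0]
tool_rot: [-1.557, 0.022, 0.247]
force: [-0.2, -0.1, 0.8]
width: -0.0
```

```bash
python3 -c "
from h import *
ss()"
```

```text
stand -3.3 -5.3 238.0 [-1.557  0.022  0.247] [-0.2 -0.1  0.8] 9.6667
```

Request:
apply_moves:
  commands:
    - [[0.08,0.3,0,-0.1,0.1,-0.25],[0,0.3,0,0,0,0],[0,0.2,0,0,0,0],[0,0.15,0.03,0,0,0],[0,0.15,0.03,0,0,0]]

```text
clock: 10.08
eef_pos: [537.7, -32.7, 187.7]
tool_rot: [-1.56, 0.004, 0.24]
force: [-0.4, -2.5, 2.3]
width: -0.0
```

```bash
python3 -c "
from h import *
ss()"
```

```text
stand -1.1 2.8 187.7 [-1.56   0.004  0.24 ] [-0.4 -2.5  2.3] 10.0833
```

Request:
apply_moves:
  commands:
    - [[0,0.13,0,0,0,0],[0,0.12,-0.05,0,0,0],[0,0.1,0,0,0,0],[0,0.08,0,0,0,0]]

```text
clock: 10.42
eef_pos: [537.6, -30.8, 180.5]
tool_rot: [-1.565, 0.004, 0.244]
force: [-6.6, -2.4, 23.3]
width: 0.4
```

```bash
python3 -c "
from h import *
ss()"
```

```text
stand -0.8 4.6 180.5 [-1.565  0.004  0.244] [-6.6 -2.4 23.3] 10.4167
```

Request:
apply_moves:
  commands:
    - [[0,0.12,0,0,0,0],[0,0.12,0,0,0,0]]

```text
clock: 10.58
eef_pos: [537.7, -30.7, 180.0]
tool_rot: [-1.571, 0.001, 0.244]
force: [-13.0, -1.9, 46.1]
width: -0.1
```

Request:
apply_moves:
  commands:
    - [[0,-0.3,0,0,0,0],[0,-0.9,0,0,0,0],[0,-0.9,0,0,0,0],[0,-0.9,-0.3,0,0,0],[-0.9,-0.3,0,0,0,0],[-0.9,0,0,0,0,0],[-0.9,0,0,0,0,0],[0,0,0,0,0,0]]

```text
clock: 11.25
eef_pos: [434.1, -64.1, 320.2]
tool_rot: [-1.572, -0.004, 0.254]
force: [-0.8, -0.5, -0.9]
width: -0.2
```

```bash
python3 - <<'E'
from h import *
ss()
d=crop("scene",190,120,350,240,"s3.png")
for h in (0,.05,.25):
    c,q=np.cos(h),np.sin(h)
    f=lambda y,z:[0,-70+y*c-z*q,163+y*q+z*c]
    print(h,(proj(d,S2W(PS,[f(68,18),f(-68,18)]))-[190,120])*5)
E
```

```text
stand -109.1 -4.1 320.2 [-1.572 -0.004  0.254] [-0.8 -0.5 -0.9] 11.25
scene 5.0
0 [[294.30127556 284.78962222]
 [114.18414999 416.59731321]]
0.05 [[293.14999547 280.51105378]
 [113.29088314 422.77810283]]
0.25 [[286.41752442 265.65872408]
 [112.20350837 445.94045924]]
```

View pics/s3.png

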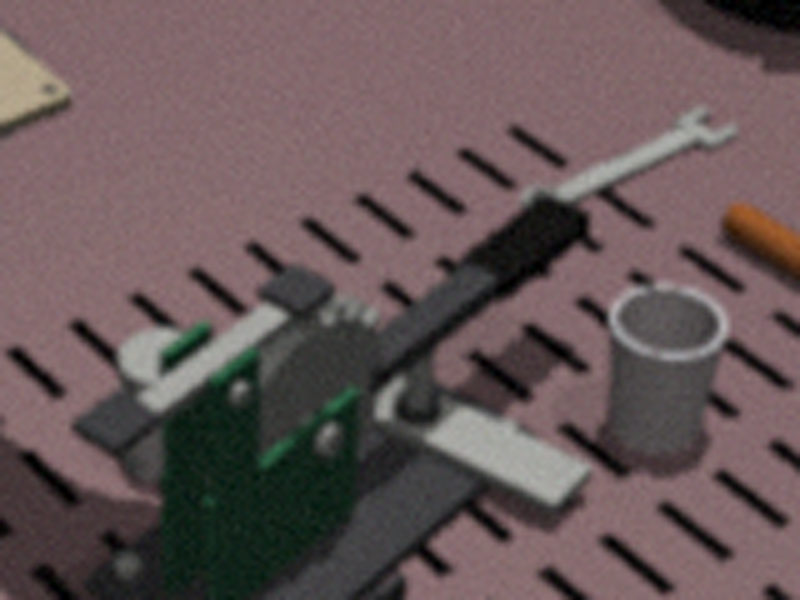

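The head at (297,290) and tail at (113,420) match the predictions for pawl angle 0, and the tail is at its starting pixel. The arm is down, the bar and cup are unmoved, and the robot is clear.

```bash
python3 -c "
from cell import finish_job
print(finish_job())"
```

```text
the job is handed in; nothing more can be done
None
```

I finished the task and handed it in at about 11 s of the 56 s allowed; no verdict came back.

- **Pawl freed:** I pressed the tail down to its stop (TCP at 164 mm, 32 N). A picture then showed the head raised.
- **Arm down:** I pushed the paddle down along its arc until the foot stopped on the bar. The force peaked at 82 N, higher than intended but under the 120 N wrist limit. The paddle end then matched the predicted pixels for angle 0 within about 4 px in a 5x enlarged crop.
- **Pawl locked:** I pressed the head until it stopped at 180 mm, where 181 mm means home, with 46 N at the end.
- **Last picture:** The head and tail are within about 6 px of the predictions for pawl angle 0 in a 5x enlarged crop. The tail is back at its starting pixel, and the arm is still down. The bar, cup and spanner look unmoved by eye.
- **Robot clear:** The gripper finished about 110 mm to the side at 320 mm height, with force readings near zero.

No check failed. The first fit put the starting arm angle at 0.747 rad, below the stated 0.78–0.87. I put that down to pixel-reading error and used 0.80 for the push. I did not measure the bar's shift or the positions of the other loose things; the last picture did not show all of them.

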